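# Sweep broken test bars off the bend tester's deck

### The arm

A 6-joint arm with a two-finger parallel gripper is mounted at the origin on the work surface. World frame = base frame: x ahead of the robot, y to its left, z up, the work surface at z = 0. Lengths are in m, angles in rad, forces in N, time in s.
With the tool pointing down it reaches from about 0.3 to 0.875 m from the base axis. Payload 6.4 kg.
Tool frame: the origin (TCP) lies on the centre line of the jaws, within the pads' length; the fingertips stand 8 mm ahead of it and the grasp point (between the pads) lies 11 mm behind it; z points along the fingers, y is the line along which they close (so a half turn about z gives the same grasp; the last joint's range is limited). The gripper opens to 85 mm and grips with 20 to 120 N. Pads are 22 mm wide; open, the fingers measure 114 mm over their backs; the gripper's body (76 mm by 85 mm) begins 54 mm behind the grasp point. The pads swing forward as they close: fully open they stand 13 mm farther back than shut.
Start: joints at [0.908, 0.181, 1.607, -0, 1.354, -0.206], TCP at [0.254, 0.516, 0.239] pointing down, gripper open.
Joint ranges: [-2.99, 2.99], [-0.89, 2.07], [0.3, 2.58], [-1.14, 4.28], [0, 2.63], [-3.12, 3.12]. Speed limits (rad/s): [2.57, 2.57, 3.01, 3.14, 3.14, 3.14].

### API

Orientations are given as a unit quaternion [w, x, y, z].
In Python, from bench import ctrl gives the robot as it stands.
- The arm moves only by the shell command python3 -m handwheel 'ROWS' [OPENING]. ROWS is JSON, a list that holds one entry, the list of rows, each a list of 4 numbers: the shift along the tool's x, y, z each as a share of 20 cm, from -1 to 1, then the turn about the tool's z as a share of 1.5 rad, from -1 to 1. In form: [[[x, y, z, twist], ...]]. A call has 1 to 10 rows; each row is the pose to reach, as a shift and turn from the pose commanded when the call began, along the tool's axes at that moment; what a row does not reach only later rows make up. A row lasts 1/8 s, in which the tool goes at most 62.5 mm and 10.7 degrees, less where a joint would pass 70% of its speed; a pose out of reach is approached as far as the arm can. A call with a number of a shift or a turn outside -1 to 1 is refused whole. A call with a gripper value outside its range is refused whole. OPENING is the finger opening in mm, from 0 to 85.4, set as the call begins (- or left out, the last holds). The fingers move at their own pace and stop on an object; the grip force is fixed at half the most. Time passes only in rows, so rows that repeat a pose let the fingers close. It gives the time, the measured TCP pose, the force, the opening and the grip force at its end, in the units of the state.
- ctrl.get_obs(): the state, without advancing time (a new reading comes with each control period).
- ctrl.camera(name): name is "side" or "top"; returns a dict with "color" (400x640x3 uint8, red, green, blue), "range_z" (400x640 float32, m along the optical axis (not along the pixel's ray), 0 where there is no reading), "K" (3x3 intrinsics, pixels), "distortion" ([k1, k2, p1, p2, k3] as OpenCV has them; the pictures are not rectified), "pose" (4x4, takes a point from camera to world coordinates). Camera axes: x right, y down, z forward; pixel columns grow to the right and rows downward; lengths in m; the calibration is good to about 2 mm. A picture is of the moment at which its call begins.
- ctrl.hand_in(): hands the job in; it is judged then, once.
The state is a dict: "time_s": time; "q": joint angles; "dq": joint speeds; "joint_efforts": joint torques, N m; "eef_pos": TCP position; "eef_rot": TCP orientation; "wrist_force": force on the tool from outside, world axes, zero at the start; "torque": the same for the moment, N m; "opening": opening from 0.0 (shut) to 1.0 (fully open); "grasp_force": force on a finger pad.
Only numpy, scipy, OpenCV 4.12 (cv2) and the standard library are available. Lean on these libraries where they do the work, as an engineer would, in place of code of your own. Each camera call takes 0.05 s, during which the arm holds its last target. There are 200 camera calls.

### The job

The bend test is over and four broken half bars lie on the steel deck of the tester. With your fingertips, sweep all four along the deck and over its end into the empty scrap tray at the side, not into the tray that holds the new bars. Push them only, never pick one up, and leave the unbroken bar and the other things on the deck where they are.

Things in the scene. Friction and masses are not known exactly. Their poses are not given: they have to be found in the camera images.
- tester: bend tester, a fixed cream housing 440 x 440 mm on the bench with a flat steel deck on top, its sloping console towards the robot. Origin on the bench under its middle; x points away from the robot, y to the left along the deck, z up. Deck, trays and fixture turn with it
- deck (a point): point on the steel deck above the tester's origin, 140 mm over the bench. From here the deck reaches x -130 to +220 mm and y -220 to +220 mm; both y ends are open edges without a lip, with a side tray beyond each. Apart from the loose things listed, the deck is bare in front of x +110 mm
- fixture (a point): three-point bend fixture: point on the deck under its middle, 140 mm behind point deck. Its base is 56 x 150 mm, its roller supports 45 mm high. Above it a steel crosshead with the loading nose, 60 to 140 mm over the deck, x -30 mm to the back; behind it a blue column up to 195 mm over the deck. Fixed
- scrap_tray: empty sheet-metal tray on brackets close against one end of the deck, either +y or -y, so that what goes over the edge falls in. Fixed; 260 mm (x) by 115 mm (y) outside, 55 mm deep, walls 3 mm. Origin under its middle, 65 mm below the deck; its rim is 10 mm below the deck and it spans the deck's end from x -140 to +120 mm of the tester
- bar_tray: an equal tray against the other end of the deck, holding eight new bars; fixed. Origin as for the scrap tray
- half1: one of four broken halves of grey cast-resin test bars, all the same material: about 44 mm long, 15 mm wide, 12 mm thick, one end square, the other (+x) end broken slantwise; about 18 g, lying flat on the tester's deck at any yaw. Origin at its middle, 6 mm above the deck; x along its length
- half2: another broken half, as half1
- half3: another broken half, as half1
- half4: another broken half, as half1
- whole_bar: unbroken bar of the same resin, 90 x 15 x 12 mm, lying on the front strip of the deck roughly along the deck's y. Origin at its middle, 6 mm above the deck; x along its length. To be left alone
- weight: brass calibration weight with a knob, 36 mm diameter, 47 mm high, standing on the front strip of the deck. Origin under its middle. To be left alone
- nose: spare steel loading nose, a block 22 mm (x) by 40 mm (y), 39 mm high with a round ridge, standing on the deck in line with the bend fixture's front. Origin under its middle. To be left alone
- roller: spare steel roller, 20 mm diameter, 44 mm high, standing on end on the deck in line with the fixture's front. Origin under its middle. To be left alone
Mind the look-alikes: they are no part of the job. What is shaped like the half2 but red is not meant.

How it is judged:
At the end, for the whole second after the job is handed in: all four broken halves lie at rest inside the scrap tray, below its rim; the unbroken bar, the weight, the spare nose and the spare roller are within 15 mm of where they were (x of half1 in the frame of scrap_tray between -0.127 and 0.127 m and y of half1 in the frame of scrap_tray between -0.0545 and 0.0545 m and z of half1 in the frame of scrap_tray between 0 and 0.05 m and linear speed of each of half1, half2, half3, half4 below 0.08 m/s and x of half2 in the frame of scrap_tray between -0.127 and 0.127 m and y of half2 in the frame of scrap_tray between -0.0545 and 0.0545 m and z of half2 in the frame of scrap_tray between 0 and 0.05 m and x of half3 in the frame of scrap_tray between -0.127 and 0.127 m and y of half3 in the frame of scrap_tray between -0.0545 and 0.0545 m and z of half3 in the frame of scrap_tray between 0 and 0.05 m and x of half4 in the frame of scrap_tray between -0.127 and 0.127 m and y of half4 in the frame of scrap_tray between -0.0545 and 0.0545 m and z of half4 in the frame of scrap_tray between 0 and 0.05 m and distance of each of whole_bar, weight, nose, roller from where it was at the start of the episode below 0.015 m); the robot touches nothing.
It fails at once if a broken half is lifted: its middle comes more than 20 mm higher than it lay on the deck (height (world z) of any of half1, half2, half3, half4 above 0.166 m).
It fails at once if a bystander (unbroken bar, weight, spare nose, spare roller) is moved by more than 15 mm (distance of any of whole_bar, weight, nose, roller from where it was at the start of the episode above 0.015 m).
It fails at once if the weight, the spare nose or the spare roller is tipped over (angle between any of weight, nose, roller's own z axis and vertical above 0.5 rad).
It also fails if it takes over 72 s, if anything falls off the work surface, if the arm or the gripper's body presses on something with over 40 N, if the wrist force passes 120 N, or if a joint passes its speed limit or range.

## Working session

There is one attempt and no reset: what is moved stays moved. The work goes in short steps, Python scripts to look and compute and a shell command to move; the robot and the scene stay as the last step left them, time stands still between calls to the robot, and variables do not carry over. Pictures are saved under pics/ and viewed, at most 10 in all, crops included, and the job is handed in when it is done.

```bash
mkdir -p pics; python3 - <<'E'
from bench import ctrl
import cv2,numpy as np
o=ctrl.get_obs();print(o['eef_pos'],o['eef_rot'],o['opening'],o['time_s'])
for n in('top','side'):
    c=ctrl.camera(n);cv2.imwrite(f'pics/{n}0.png',c['color'][:,:,::-1]);np.savez(f'{n}0.npz',**c)
    print(n,c['pose'].round(3).tolist())
E
```

```text
[0.25324634 0.51563038 0.23839612] [-3.58666946e-04  2.26382331e-01  9.74038141e-01 -7.82049942e-04] 1.001518134993431 0.0
top [[0.012, -1.0, 0.022, 0.529], [-1.0, -0.012, -0.01, -0.036], [0.01, -0.022, -1.0, 0.997], [0.0, 0.0, 0.0, 1.0]]
side [[0.984, -0.104, 0.143, 0.416], [-0.177, -0.595, 0.784, -0.813], [0.003, -0.797, -0.604, 0.725], [0.0, 0.0, 0.0, 1.0]]
```

View pics/top0.png

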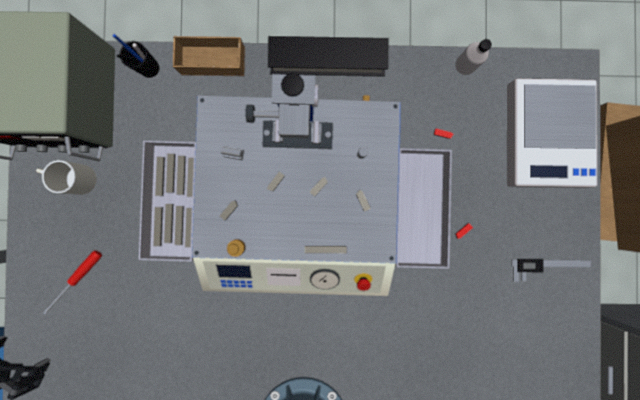

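View pics/side0.png

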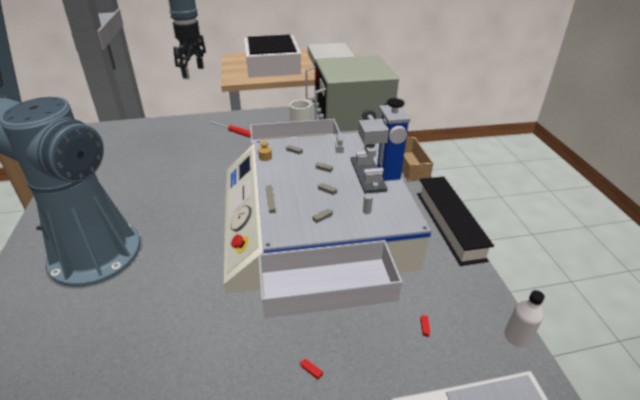

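The top picture shows the halves at about (229,210), (276,181), (319,186) and (363,201). The weight is at (235,247), the whole bar at (325,249), the nose at (232,153) and the roller at (362,153). The empty scrap tray is on the right (world -y), and the red pieces on the bench are decoys. The side picture agrees.

```bash
cat > h.py <<'E'
import cv2,numpy as np
def world(c,uv,z):
    p=cv2.undistortPoints(np.array(uv,float).reshape(-1,1,2),c['K'],c['distortion'])[:,0]
    P=c['pose'];r=np.c_[p,np.ones(len(p))]@P[:3,:3].T;o=P[:3,3]
    return o+r*((z-o[2])/r[:,2])[:,None]
E
python3 - <<'E'
from h import *
c=dict(np.load('top0.npz'))
# tester frame from screw/deck corners (deck z .14)
k=world(c,[(197,97),(399,102),(398,259),(194,257)],.14);print('corners',k.round(3).tolist())
d=k[0]-k[1];print('yaw of +y dir',np.arctan2(-d[0],d[1]))
img=c['color'].astype(int);hsv=cv2.cvtColor(c['color'],cv2.COLOR_RGB2HSV)
out=c['color'][80:280,130:460];cv2.imwrite('pics/crop.png',cv2.resize(out,None,fx=2.4,fy=2.4,interpolation=cv2.INTER_CUBIC)[:,:,::-1])
warm=(img[:,:,0]-img[:,:,2]>3).astype(np.uint8)
m=np.zeros_like(warm);m[165:255,205:393]=warm[165:255,205:393]
n,l,s,ce=cv2.connectedComponentsWithStats(m)
for i in range(1,n):
    if s[i,4]<25: continue
    ys,xs=np.nonzero(l==i);r=cv2.minAreaRect(world(c,np.c_[xs,ys],.152)[:,:2].astype(np.float32))
    print(s[i],ce[i].round(1),world(c,[ce[i]],.15)[0].round(3),[np.round(v,3) for v in r])
print('nose,roller',world(c,[(232,153),(363,153)],.18).round(3).tolist())
E
```

```text
corners [[0.768, 0.234, 0.14], [0.764, -0.205, 0.14], [0.423, -0.205, 0.14], [0.422, 0.234, 0.14]]
yaw of +y dir -0.010734188178467404
[268 172  16  19 131] [275.3 181.3] [0.587 0.06  0.15 ] [array([0.586, 0.06 ]), array([0.014, 0.043]), np.float64(53.99)]
[311 178  16  18 124] [318.4 186.1] [ 0.577 -0.032  0.15 ] [array([ 0.577, -0.031]), array([0.013, 0.042]), np.float64(50.117)]
[357 190  13  21 135] [362.7 200.3] [ 0.548 -0.127  0.15 ] [array([ 0.549, -0.126]), array([0.044, 0.015]), np.float64(23.796)]
[220 201  17  19 137] [228.5 209.9] [0.525 0.159 0.15 ] [array([0.525, 0.159]), array([0.014, 0.043]), np.float64(51.066)]
[226 239  20  16 259] [235.4 247. ] [0.446 0.143 0.15 ] [array([0.447, 0.142]), array([0.032, 0.04 ]), np.float64(0.639)]
[305 246  42   7 284] [324.9 249. ] [ 0.444 -0.047  0.15 ] [array([ 0.444, -0.048]), array([0.013, 0.087]), np.float64(0.61)]
nose,roller [[0.642, 0.147, 0.18], [0.645, -0.123, 0.18]]
```

View pics/crop.png

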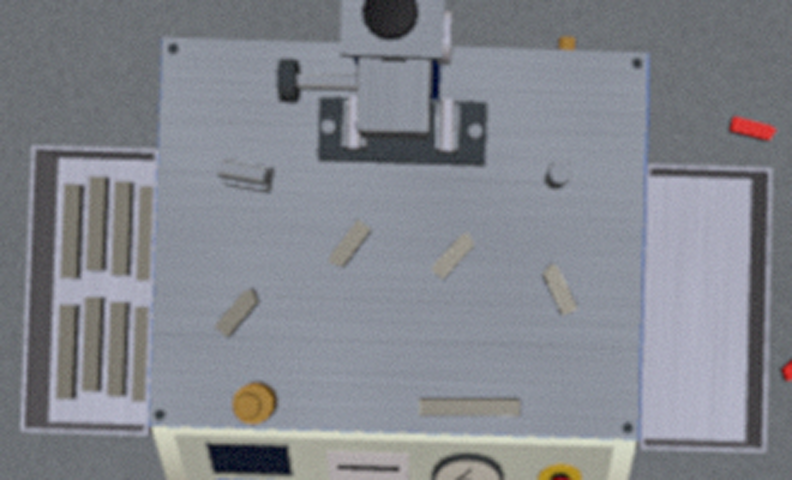

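```bash
python3 -m handwheel '[[[-0.99,-0.43,0,0.742],[-0.99,-0.43,0,0.742],[-0.99,-0.43,0,0.742],[-0.99,-0.43,0,0.742],[-0.99,-0.43,0,0.742],[-0.99,-0.43,0,0.742],[-0.99,-0.43,0,0.742],[-0.99,-0.43,0,0.742]]]' 10
```

```text
time_s: 1.1
eef_pos: [0.3932, 0.3516, 0.2391]
eef_rot: [-0.0, 0.705, 0.709, -0.0]
wrist_force: [-0.0, -0.5, -0.4]
opening: 0.117
grasp_force: 0.0
```

```bash
python3 -m handwheel '[[[-0.3,0.23,0,0],[-0.6,0.46,0,0],[-0.9,0.7,0,0],[-1,0.77,0,0],[-1,0.77,0,0]]]' && python3 -m handwheel '[[[-0.3,0,0,0],[-0.6,0,0,0],[-0.9,0,0,0],[-1,0,0,0],[-1,0,0,0]]]'
```

```text
time_s: 1.72
eef_pos: [0.5497, 0.1482, 0.2391]
eef_rot: [0.0, 0.708, 0.707, -0.0]
wrist_force: [-0.4, 0.1, 0.3]
opening: 0.117
grasp_force: 0.0
time_s: 2.35
eef_pos: [0.5476, -0.0484, 0.2392]
eef_rot: [-0.0, 0.707, 0.707, 0.0]
wrist_force: [0.2, 0.1, 0.1]
opening: 0.12
grasp_force: 0.0
```

Now 30 mm in -y and down 80 mm to z 0.159, then look.

```bash
python3 -m handwheel '[[[-0.16,0,0,0],[-0.16,0,0.15,0],[-0.16,0,0.3,0],[-0.16,0,0.36,0],[-0.16,0,0.4,0],[-0.16,0,0.4,0]]]'; python3 - <<'E'
from bench import ctrl
import cv2
c=ctrl.camera('side')['color'][:,:,::-1]
cv2.imwrite('pics/s1.png',cv2.resize(c[110:260,230:430],None,fx=4,fy=4,interpolation=cv2.INTER_CUBIC))
E
```

```text
time_s: 3.1
eef_pos: [0.5481, -0.0797, 0.1595]
eef_rot: [0.0, 0.706, 0.708, 0.0]
wrist_force: [-0.4, 1.2, -0.3]
opening: 0.118
grasp_force: 0.0
```

View pics/s1.png

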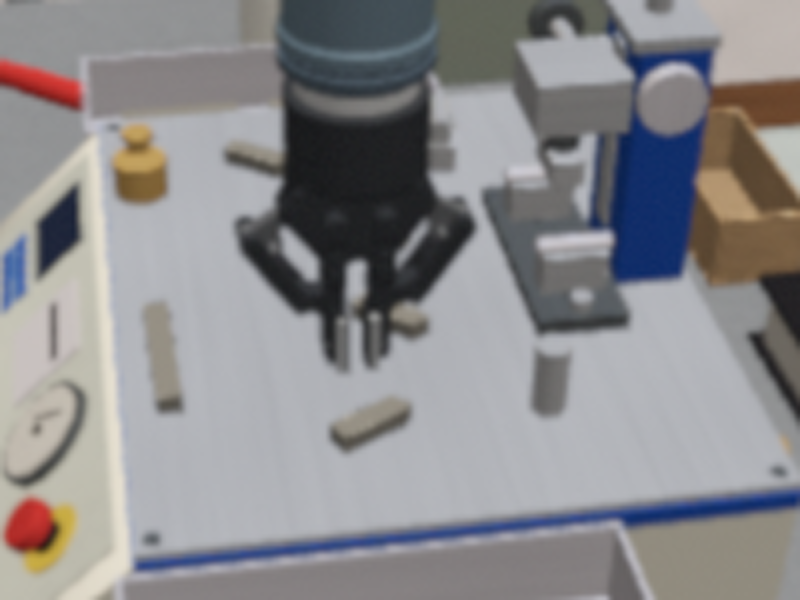

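The fingertips are just above the deck at crop (345,368), with half A at crop (370,422) clear ahead of them. I'll go 6 mm lower and sweep.

```bash
python3 -m handwheel '[[[0,0,0.03,0],[-0.08,0,0.03,0],[-0.16,0,0.03,0],[-0.24,0,0.03,0],[-0.32,0,0.03,0],[-0.4,0,0.03,0],[-0.48,0,0.03,0],[-0.56,0,0.03,0],[-0.64,0,0.03,0],[-0.72,0,0.03,0]]]'; python3 - <<'E'
from bench import ctrl
import cv2
c=ctrl.camera('side')['color'][:,:,::-1]
cv2.imwrite('pics/s2.png',c)
E
```

```text
time_s: 4.4
eef_pos: [0.5479, -0.2254, 0.1533]
eef_rot: [0.0, 0.707, 0.707, -0.0]
wrist_force: [-0.3, -0.7, 0.5]
opening: 0.118
grasp_force: 0.0
```

View pics/s2.png

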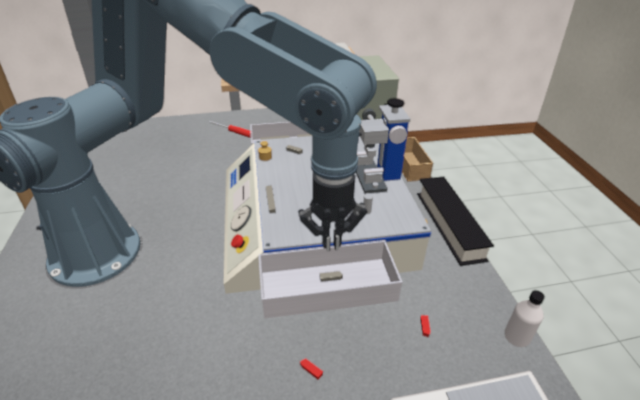

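Half A is in the tray at (330,276). Next is half C.

```bash
python3 -m handwheel '[[[0,0,-0.2,0],[0,0,-0.2,0],[0.25,0.15,-0.2,0],[0.5,0.15,-0.2,0],[0.75,0.15,-0.2,0],[1,0.15,-0.2,0],[1,0.15,-0.2,0]]]' && python3 -m handwheel '[[[0.19,0,0,0],[0.19,0,0,0],[0.19,0,0.1,0],[0.19,0,0.2,0],[0.19,0,0.2,0]]]' && python3 -m handwheel '[[[-0.08,0,0,0],[-0.16,0,0,0],[-0.24,0,0,0],[-0.32,0,0,0],[-0.4,0,0,0],[-0.48,0,0,0],[-0.56,0,0,0],[-0.64,0,0,0],[-0.72,0,0,0],[-0.8,0,0,0]]]' && python3 -m handwheel '[[[-0.08,0,0,0],[-0.16,0,0,0],[-0.24,0,0,0],[-0.32,0,0,0],[-0.4,0,0,0],[-0.4,0,0,0]]]'; python3 - <<'E'
from bench import ctrl
import cv2
c=ctrl.camera('side')['color'][:,:,::-1]
cv2.imwrite('pics/s3.png',c)
E
```

```text
time_s: 5.32
eef_pos: [0.5771, -0.0207, 0.1925]
eef_rot: [-0.001, 0.705, 0.709, -0.0]
wrist_force: [-0.1, -0.4, -0.1]
opening: 0.115
grasp_force: 0.0
time_s: 5.95
eef_pos: [0.5764, 0.0126, 0.1513]
eef_rot: [-0.002, 0.707, 0.707, -0.001]
wrist_force: [-0.0, -0.2, -1.1]
opening: 0.124
grasp_force: 0.0
time_s: 7.2
eef_pos: [0.5778, -0.1473, 0.1532]
eef_rot: [-0.0, 0.707, 0.707, -0.0]
wrist_force: [0.4, 0.1, 0.6]
opening: 0.117
grasp_force: 0.1
time_s: 7.95
eef_pos: [0.5779, -0.2277, 0.1533]
eef_rot: [0.0, 0.707, 0.707, -0.0]
wrist_force: [0.0, 0.6, 0.5]
opening: 0.116
grasp_force: 0.0
```

View pics/s3.png

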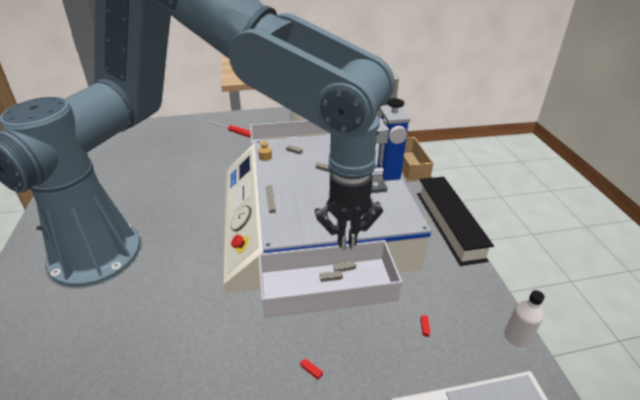

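Two halves are now in the tray. Half B is next.

```bash
python3 -m handwheel '[[[0,0,-0.2,0],[0,0,-0.2,0],[0.25,0.03,-0.2,0],[0.5,0.03,-0.2,0],[0.75,0.03,-0.2,0],[1,0.03,-0.2,0],[1,0.03,-0.2,0]]]' && python3 -m handwheel '[[[0.25,0,0,0],[0.5,0,0,0],[0.65,0,0,0],[0.65,0,0,0],[0.65,0,0.1,0],[0.65,0,0.2,0],[0.65,0,0.2,0]]]' && python3 -m handwheel '[[[-0.08,0,0,0],[-0.16,0,0,0],[-0.24,0,0,0],[-0.32,0,0,0],[-0.4,0,0,0],[-0.48,0,0,0],[-0.56,0,0,0],[-0.64,0,0,0],[-0.72,0,0,0],[-0.8,0,0,0]]]' && python3 -m handwheel '[[[-0.08,0,0,0],[-0.16,0,0,0],[-0.24,0,0,0],[-0.32,0,0,0],[-0.4,0,0,0],[-0.48,0,0,0],[-0.56,0,0,0],[-0.64,0,0,0],[-0.72,0,0,0],[-0.8,0,0,0]]]' && python3 -m handwheel '[[[-0.03,0,0,0],[-0.06,0,0,0],[-0.06,0,0,0]]]'; python3 - <<'E'
from bench import ctrl
import cv2
c=ctrl.camera('side')['color'][:,:,::-1]
cv2.imwrite('pics/s4.png',c)
E
```

```text
time_s: 8.88
eef_pos: [0.5829, -0.0221, 0.1926]
eef_rot: [-0.001, 0.705, 0.709, -0.0]
wrist_force: [-0.8, -0.3, -0.1]
opening: 0.114
grasp_force: 0.0
time_s: 9.75
eef_pos: [0.5823, 0.1024, 0.1512]
eef_rot: [-0.001, 0.707, 0.707, -0.002]
wrist_force: [-0.3, -0.3, 0.8]
opening: 0.114
grasp_force: 0.0
time_s: 11.0
eef_pos: [0.5838, -0.0573, 0.1533]
eef_rot: [0.0, 0.707, 0.707, -0.0]
wrist_force: [-0.2, -0.1, 0.0]
opening: 0.116
grasp_force: 0.1
time_s: 12.25
eef_pos: [0.5839, -0.2174, 0.1533]
eef_rot: [-0.0, 0.707, 0.707, -0.0]
wrist_force: [-0.2, 0.1, 0.5]
opening: 0.113
grasp_force: 0.0
time_s: 12.62
eef_pos: [0.584, -0.2284, 0.1533]
eef_rot: [-0.0, 0.707, 0.707, 0.0]
wrist_force: [0.1, 0.3, 0.6]
opening: 0.118
grasp_force: 0.0
```

View pics/s4.png

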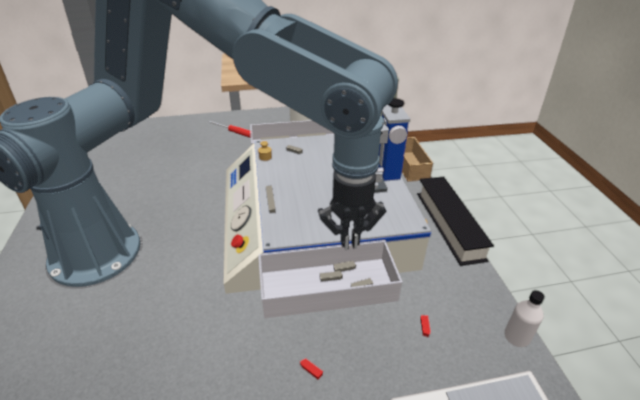

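Three halves are in; the third is at (361,283). The last is half D, by the weight.

```bash
python3 -m handwheel '[[[0,0,-0.2,0],[0,0,-0.2,0],[0.25,-0.28,-0.2,0],[0.5,-0.28,-0.2,0],[0.75,-0.28,-0.2,0],[1,-0.28,-0.2,0],[1,-0.28,-0.2,0]]]' && python3 -m handwheel '[[[0.25,0,0,0],[0.5,0,0,0],[0.75,0,0,0],[1,0,0,0],[1,0,0,0]]]' && python3 -m handwheel '[[[0.16,0,0,0],[0.16,0,0,0],[0.16,0,0.1,0],[0.16,0,0.2,0],[0.16,0,0.2,0]]]' && python3 -m handwheel '[[[-0.08,0,0,0],[-0.16,0,0,0],[-0.24,0,0,0],[-0.32,0,0,0],[-0.4,0,0,0],[-0.48,0,0,0],[-0.56,0,0,0],[-0.64,0,0,0],[-0.72,0,0,0],[-0.8,0,0,0]]]'; python3 - <<'E'
from bench import ctrl
import cv2
c=ctrl.camera('side')['color'][:,:,::-1]
cv2.imwrite('pics/s5.png',c)
E
```

```text
time_s: 13.55
eef_pos: [0.5269, -0.0248, 0.1927]
eef_rot: [-0.001, 0.705, 0.709, 0.0]
wrist_force: [0.3, -1.2, 0.5]
opening: 0.115
grasp_force: 0.0
time_s: 14.18
eef_pos: [0.5272, 0.1739, 0.1928]
eef_rot: [-0.0, 0.705, 0.709, -0.0]
wrist_force: [-0.9, -0.9, -0.9]
opening: 0.116
grasp_force: 0.0
time_s: 14.8
eef_pos: [0.5264, 0.2018, 0.1514]
eef_rot: [-0.001, 0.707, 0.707, -0.002]
wrist_force: [0.8, 0.0, -0.4]
opening: 0.118
grasp_force: 0.0
time_s: 16.05
eef_pos: [0.5277, 0.0426, 0.1533]
eef_rot: [-0.0, 0.707, 0.707, -0.0]
wrist_force: [-1.1, -0.0, -0.1]
opening: 0.116
grasp_force: 0.0
```

View pics/s5.png

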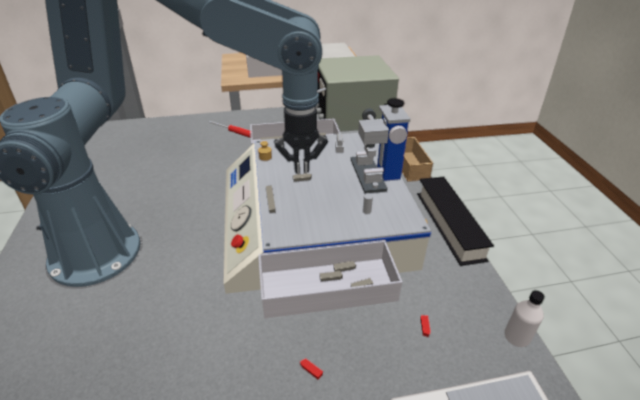

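Half D is squared up against both fingers at (302,177), and the bystanders have not moved. I'll continue to the edge, then lift clear.

```bash
python3 -m handwheel '[[[-0.08,0,0,0],[-0.16,0,0,0],[-0.24,0,0,0],[-0.32,0,0,0],[-0.4,0,0,0],[-0.48,0,0,0],[-0.56,0,0,0],[-0.64,0,0,0],[-0.72,0,0,0],[-0.8,0,0,0]]]' && python3 -m handwheel '[[[-0.08,0,0,0],[-0.16,0,0,0],[-0.24,0,0,0],[-0.32,0,0,0],[-0.4,0,0,0],[-0.48,0,0,0],[-0.54,0,0,0],[-0.54,0,0,0]]]' && python3 -m handwheel '[[[0,0,-0.2,0],[0,0,-0.4,0],[-0.3,-0.3,-0.6,0],[-0.6,-0.3,-0.6,0],[-0.9,-0.3,-0.6,0],[-1,-0.3,-0.6,0],[-1,-0.3,-0.6,0]]]'; python3 - <<'E'
from bench import ctrl
import cv2
from h import *
c=ctrl.camera('top');a=c['color'][80:280,130:460]
cv2.imwrite('pics/t2.png',cv2.resize(a,None,fx=2.4,fy=2.4,interpolation=cv2.INTER_CUBIC)[:,:,::-1])
c=ctrl.camera('side');cv2.imwrite('pics/s6.png',c['color'][:,:,::-1])
E
```

```text
time_s: 17.35
eef_pos: [0.5278, -0.1174, 0.1533]
eef_rot: [-0.0, 0.707, 0.707, 0.0]
wrist_force: [-0.9, 0.2, -0.2]
opening: 0.115
grasp_force: 0.0
time_s: 18.35
eef_pos: [0.5279, -0.2252, 0.1533]
eef_rot: [0.0, 0.707, 0.707, 0.0]
wrist_force: [0.2, 0.1, -0.5]
opening: 0.117
grasp_force: 0.0
time_s: 19.23
eef_pos: [0.4674, -0.4264, 0.2727]
eef_rot: [-0.0, 0.708, 0.706, -0.0]
wrist_force: [0.2, 0.6, 0.3]
opening: 0.113
grasp_force: 0.0
```

View pics/t2.png

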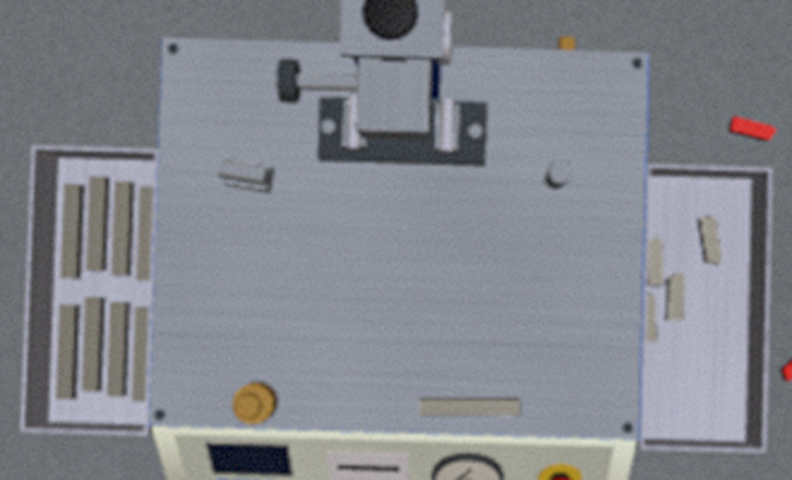

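All four halves lie in the scrap tray, at crop (709,240), (655,262), (675,297) and (651,317). The bystanders have not moved and the arm is clear.

```bash
python3 -c "
from bench import ctrl
print(ctrl.hand_in())"
```

```text
the job is handed in; nothing more can be done
None
```

I swept all four broken halves into the empty scrap tray and handed the job in at about 19 s; the last picture shows the other things on the deck where they were, but the hand-in gave no verdict.

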